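Tip out the ash dish and hold its swing arm out against the spring

TASK

Empty the swing-arm ashtray and present it: with the arm at rest, raise the dish by its barrel handle to about 45 degrees, pause there a moment, and bring the dish fully back down to level. Then swing the arm counterclockwise seen from above, against its spring until it is right at its stop. Finish while still holding the handle with the arm at the stop and the dish level (do not let go at the end), and leave the tin, comb and shoehorns alone.

Things in the scene. Friction and masses are not known exactly. Their poses are not given: they have to be found in the camera images.
- stand: The chrome ashtray stand, fixed to the marble counter: a round open pot (170 mm across, 45 mm high) with an upright post (top at 154 mm) in its middle that is the pivot of the swing arm. Origin on the post's axis at counter level; z up. At rest the arm points 29.8 degrees (0.52 rad) clockwise (seen from above) of the stand's own -x axis, at its stop it points 30.4 degrees (0.53 rad) counterclockwise of it.
- swing (a joint): Turn of the swing arm about the post, rad: 0 at rest (where its spring presses it), growing counterclockwise seen from above to 1.05 at its stop pin. The spring has 0.6 N m at rest and 1.65 N m at the stop: about 3 N to 7.5 N across the arm at the handle, which is 220 mm from the post's axis. Let go, the arm swings back to 0.
- dish (a joint): Tilt of the dish about its level hinge, rad: 0 level (resting on the arm), 0.785 is 45 degrees, at most 1.2. It grows as the handle end goes up. Stiff: it stays where it is left and may start a little raised; raising takes up to about 4.5 N at the handle, lowering about 1.5 N.
- tilt_hinge (a point): Middle of the dish's hinge pin, 85 mm from the post's axis on the arm, 125 mm above the counter. The pin lies level, square to the arm. The dish is a round chrome bowl 100 mm across and 24 mm deep, its rim 8 mm above the pin when level, reaching from 5 to 105 mm beyond the hinge.
- handle: The dish's handle: a dark wood barrel (cylinder) 18 mm thick and 26 mm long with flat ends, on an 8 mm stem at the outer edge of the dish, fixed to it. Origin at its centre, 135 mm from the hinge pin and level with it (125 mm above the counter) when the dish is level. Its y axis runs along the barrel, level, parallel to the hinge pin and square to the arm; its x axis points to the hinge. Gripped on its two flat ends it can turn between the fingers.
- tin: Round brown polish tin, 85 mm across, 26 mm high, on the counter; origin at the centre of its underside. To be left alone.
- comb: Tortoiseshell comb, 150 x 34 x 5 mm, lying on the counter; origin at its middle, underside. To be left alone.
- horn_a: Horn shoehorn, about 180 mm long, 38 mm wide, 9 mm high, lying on the counter to the right; origin at its middle, underside. To be left alone.
- horn_b: A like shoehorn lying on the counter to the left; origin at its middle, underside. To be left alone.

How it is judged (in metres and radians):
On the way, in this order (a step that is already met when the one before it is completed fails the run):
1. the dish is raised to about 45 degrees (35 to 55) for half a second while the arm is at rest (value of joint dish between 0.61 and 0.96 rad and value of joint swing below 0.2 rad), for 0.5 s.
2. the dish is back level (within 4.5 degrees) while the arm is still at rest (value of joint dish below 0.08 rad and value of joint swing below 0.2 rad), for 0.2 s.
At the end, for the whole second after the job is handed in: The arm stands at its stop (within 0.05 rad, about 3 degrees) and still, the dish is level (within 0.08 rad), and the fingers hold the handle there with more than 2 N (value of joint swing above 1 rad and velocity of joint swing between -0.1 and 0.1 rad/s and value of joint dish below 0.08 rad and contact force between the fingers and handle above 2 N); the arm keeps its last pose, push and grip.
It fails at once if the tin, comb or a shoehorn is moved by more than 20 mm (distance of any of tin, comb, horn_a, horn_b from where it was at the start of the episode above 0.02 m).
It also fails if it takes over 48 s, if anything falls off the work surface, if the arm or the gripper's body presses on something with over 40 N, if the wrist force passes 120 N, or if a joint passes its speed limit or range.

ROBOT

A 7-joint arm with a two-finger parallel gripper is mounted at the origin on the work surface. World frame = base frame: x ahead of the robot, y to its left, z up, the work surface at z = 0. Lengths are in m, angles in degrees, forces in N, time in s.
With the tool pointing down it reaches from about 0.425 to 0.875 m from the base axis. Payload 4.7 kg.
Tool frame: the origin (TCP) lies between the finger pads; the fingertips stand 22 mm ahead of it and the grasp point (between the pads) lies 3 mm ahead of it (env.tip_reach is the distance from the TCP to the fingertips, in m); z points along the fingers, y is the line along which they close (so a half turn about z gives the same grasp; the last joint's range is limited). The gripper opens to 87 mm and grips with 3 to 60 N. Pads are 19 mm wide; open, the fingers measure 117 mm over their backs; the gripper's body (75 mm by 190 mm) begins 51 mm behind the grasp point.
Start: joints at [-63.02, 18.392, -4.016, 83.108, 1.295, 78.541, -3.26], TCP at [0.287, 0.583, 0.245] pointing down, gripper open.
Joint ranges: [-163.93, 163.93], [-17.29, 119.83], [-79.2, 71.16], [3.27, 140.29], [-89.18, 269.18], [5.43, 117.66], [-154.24, 154.24]. Speed limits (degrees/s): [147.25, 147.25, 180, 180, 180, 180, 180].

INTERFACE

Orientations are given as [roll, pitch, yaw] about the fixed x, y, z axes, in that order (R = Rz(yaw) Ry(pitch) Rx(roll)).
In Python, from cell import env gives the robot as it stands.
- The arm moves only by the shell command python3 -m creep 'ROWS' [FORCE]. ROWS is JSON, one flat list of numbers, 7 for each row, row after row: the finger opening in mm, from 0 to 87, then the shift along the tool's x, y, z in units of 30 mm (1.0 is 30 mm), then the turn, a rotation vector about the tool's x, y, z in units of 6 degrees (1.0 is 6 degrees). A call has 1 to 12 rows; each row is the pose to reach, as a shift and turn from the pose commanded when the call began, along the tool's axes at that moment; what a row does not reach only later rows make up. A row lasts 1/10 s, in which the tool goes at most 50 mm and 8.59 degrees, less where a joint would pass 70% of its speed; a pose out of reach is approached as far as the arm can. A call with a gripper value outside its range is refused whole. The fingers move at their own pace and stop on an object; FORCE is the grip in N (left out, the last holds). Time passes only in rows, so rows that repeat a pose let the fingers close. It gives the time, the measured TCP pose, the force, the opening and the grip force at its end, in the units of the state.
- env.get_obs(): the state, without advancing time (a new reading comes with each control period).
- env.read_camera(name): name is "scene" or "top" or "wrist"; returns a dict with "color" (480x640x3 uint8, red, green, blue), "depth" (480x640 float32, m along the optical axis (not along the pixel's ray), 0 where there is no reading), "fovy" (degrees; the focal length in pixels is half the picture's height over the tangent of half this angle, whatever the lens; pixels are square), "cx", "cy" (the principal point, pixels), "R" (3x3) and "t" (3): a world point X has camera coordinates R X + t. Camera axes: x right, y down, z forward; pixel columns grow to the right and rows downward; lengths in m; the calibration is good to about 2 mm. The wrist camera is an equidistant fisheye: a pixel r from the principal point sees the ray r / f radians off the axis. A picture is of the moment at which its call begins.
- env.sign_off(): hands the job in; it is judged then, once.
The state is a dict: "time_s": time; "qpos": joint angles; "joint_velocities": joint speeds; "effort": joint torques, N m; "tool_pos": TCP position; "tool_rot": TCP orientation; "force": force on the tool from outside, world axes, zero at the start; "wrist_torque": the same for the moment, N m; "grip_width": finger opening in m; "grasp_force": force on a finger pad.
Only numpy, scipy, OpenCV 4.12 (cv2) and the standard library are available. Lean on these libraries where they do the work, as an engineer would, in place of code of your own. Each camera call takes 0.05 s, during which the arm holds its last target. There are 200 camera calls.

## Working session

There is one attempt and no reset: what is moved stays moved. The work goes in short steps, Python scripts to look and compute and a shell command to move; the robot and the scene stay as the last step left them, time stands still between calls to the robot, and variables do not carry over. Pictures are saved under pics/ and viewed, at most 10 in all, crops included, and the job is handed in when it is done.

```bash
mkdir -p pics; cat > h.py <<'E'
import numpy as np,cv2
from cell import env
from scipy.spatial.transform import Rotation as Ro
def pt(c,u,v,z=None,d=None):
    f=240/np.tan(np.radians(c["fovy"])/2)
    r=np.array([(u-c["cx"])/f,(v-c["cy"])/f,1.]);R=np.array(c["R"]);t=np.array(c["t"])
    o=-R.T@t; w=R.T@r
    if z is not None: return o+w*(z-o[2])/w[2]
    return o+w*(c["depth"][int(v),int(u)] if d is None else d)
E
python3 - <<'E'
from h import *
import pickle
for n in("top","scene"):
    c=env.read_camera(n);pickle.dump(c,open(n+".pkl","wb"));cv2.imwrite(f"pics/{n}0.png",c["color"][...,::-1])
o=env.get_obs();print(o["tool_pos"],o["tool_rot"],o["time_s"])
E
```

```text
[0.28651644 0.58294501 0.24359765] [-1.79903448e+02  3.78659418e-03  1.53831913e+02] 0.1
```

View pics/top0.png

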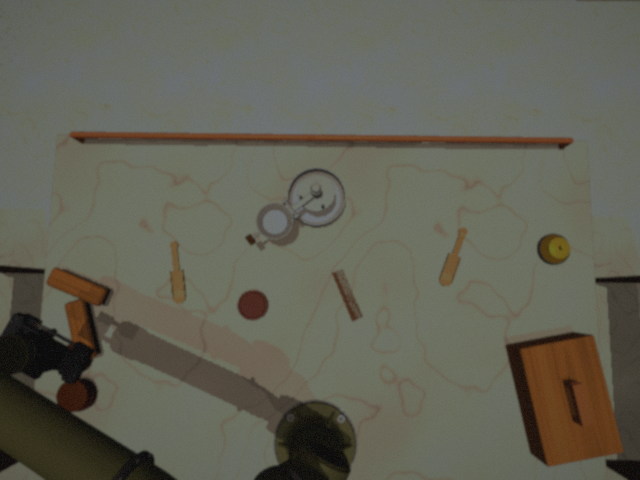

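View pics/scene0.png

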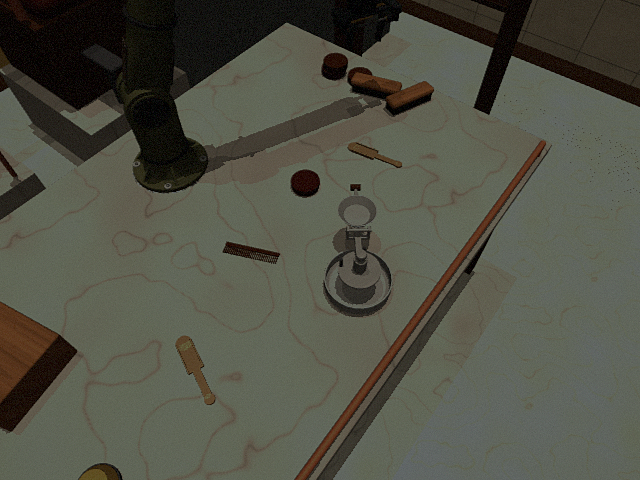

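The top view shows the post at about (317,190), the dish at about (275,222) and the handle at about (251,240). The tin is at (253,305) and the left shoehorn at (178,272). I'll enlarge that area.

```bash
python3 - <<'E'
from h import *
import pickle
c=pickle.load(open("top.pkl","rb"))
im=cv2.resize(c["color"][160:280,220:360,::-1],None,fx=5,fy=5,interpolation=cv2.INTER_CUBIC)
cv2.imwrite("pics/crop1.png",cv2.convertScaleAbs(im,alpha=1.8))
for n,u,v,z in(("post",317,189,.154),("handle",251,239.5,.125),("dish",275,222,.13),("tin",253,305,.026),("horn",178,272,.01)):print(n,pt(c,u,v,z),pt(c,u,v))
E
```

```text
post [0.68274022 0.00279257 0.154     ] [0.68300977 0.00280996 0.15283798]
handle [0.55028572 0.17614582 0.125     ] [0.54935885 0.17485276 0.13306384]
dish [0.597394   0.11315835 0.13      ] [0.5998549  0.11486838 0.11414394]
tin [0.3756084  0.18001891 0.026     ] [0.37557019 0.18021468 0.02470384]
horn [0.46587134 0.40257734 0.01      ] [0.46606817 0.40414754 0.00509029]
```

View pics/crop1.png

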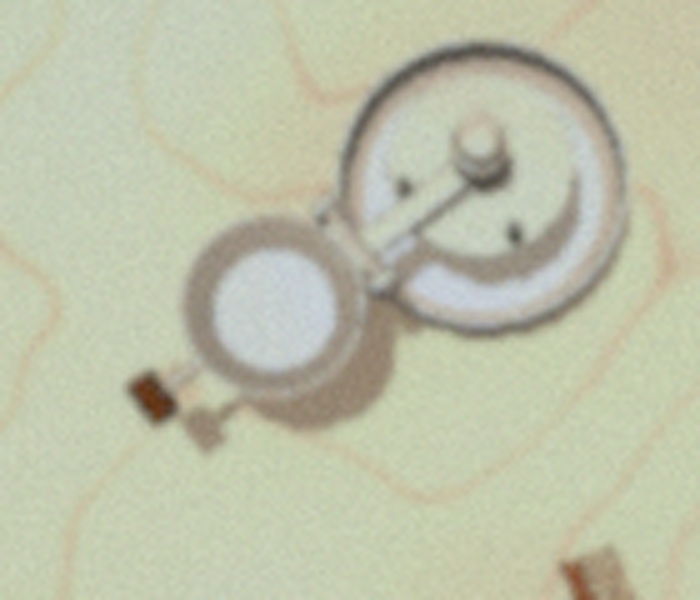

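The handle is 219 mm from the post, against 220 mm expected. Its top is at 133 mm where 134 is expected, so the dish is level. The arm points at about 129° and the tool yaw to use is 129.2°.

```bash
cat >> h.py <<'E'
def delta(p,yaw,roll=180,pitch=0):
    o=env.get_obs();R0=Ro.from_euler("xyz",o["tool_rot"],degrees=True)
    s=R0.inv().apply(np.array(p)-o["tool_pos"])/.03
    t=np.degrees((R0.inv()*Ro.from_euler("xyz",[roll,pitch,yaw],degrees=True)).as_rotvec())/6
    return np.r_[s,t].round(2)
E
python3 - <<'E'
from h import *
import pickle
c=pickle.load(open("top.pkl","rb"))
h=pt(c,250.4,239.4,.134);p=pt(c,316,187.4,.154);pot=pt(c,220+485/5,160+188/5,.045)
d=(h-p)[:2];print(h,p,pot,np.hypot(*d),np.degrees(np.arctan2(d[1],d[0])))
print(delta([h[0],h[1],.2],129.2))
E
```

```text
[0.54949285 0.17629409 0.134     ] [0.68698744 0.00548401 0.154     ] [0.68291216 0.00401808 0.045     ] 0.21927345083536948 128.83253563200407
[-13.85  -8.3    1.47  -0.02   0.     4.11]
```

```bash
python3 -m creep '[60,-1.4,-0.8,0.1,0,0,0.4, 60,-2.8,-1.7,0.2,0,0,0.8, 60,-4.2,-2.5,0.4,0,0,1.2, 60,-5.5,-3.3,0.6,0,0,1.6, 60,-6.9,-4.1,0.7,0,0,2, 60,-8.3,-5,0.9,0,0,2.5, 60,-9.7,-5.8,1,0,0,2.9, 60,-11.1,-6.6,1.2,0,0,3.3, 60,-12.5,-7.5,1.3,0,0,3.7, 60,-13.4,-8,1.45,0,0,4, 60,-13.85,-8.3,1.47,0,0,4.1, 60,-13.85,-8.3,1.47,0,0,4.1]' 30
python3 -m creep '[60,0,0,0,0,0,0,60,0,0,0,0,0,0,60,0,0,0,0,0,0]'
python3 - <<'E'
from h import *
o=env.get_obs();print(o["tool_pos"],o["tool_rot"],o["qpos"],o["time_s"],o["force"])
c=env.read_camera("wrist");cv2.imwrite("pics/w1.png",cv2.convertScaleAbs(c["color"][...,::-1],alpha=1.8))
# expected pixel of handle centre via fisheye
f=240/np.tan(np.radians(c["fovy"])/2)
for X in([.5495,.1763,.125],[.5495,.1763,.134]):
    q=np.array(c["R"])@X+c["t"];r=np.hypot(q[0],q[1]);k=f*np.arctan2(r,q[2])/r
    print(c["cx"]+k*q[0],c["cy"]+k*q[1])
print(f,c["cx"],c["cy"])
E
```

```text
time_s: 1.3
tool_pos: [0.5504, 0.1744, 0.2001]
tool_rot: [-179.9, 0.0, 129.0]
force: [0.2, -0.0, -0.7]
grip_width: 0.0597
grasp_force: 0.0
time_s: 1.6
tool_pos: [0.5489, 0.179, 0.2006]
tool_rot: [180.0, -0.0, 129.4]
force: [-0.1, -0.0, -0.8]
grip_width: 0.0601
grasp_force: 0.0
[0.54893495 0.17895008 0.20063844] [ 1.79972231e+02 -4.08811791e-02  1.29445818e+02] [-34.30256691  11.02139515  15.47517218  97.78498897  -3.13220727
  71.59774592  21.33538574] 1.6 [-0.10652361 -0.04072917 -0.82220324]
322.097703154545 265.4804760174417
322.0157152671307 270.4953776547512
371.64829954431775 324.2316639938767 239.0588248668105
```

View pics/w1.png

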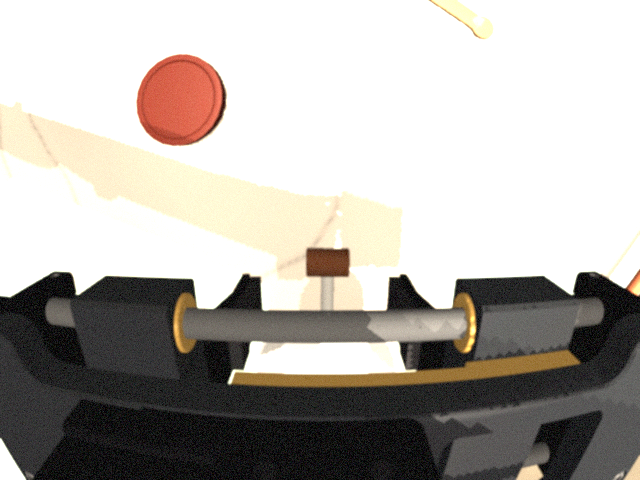

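The wrist view shows the barrel at (328,262), square to the fingers and midway between them (253 and 397). The projection predicted (322,266), so I'll correct by a few millimetres.

```bash
python3 - <<'E'
from h import *
from scipy.optimize import least_squares
c=env.read_camera("wrist");f=240/np.tan(np.radians(c["fovy"])/2)
def pj(X):
    q=np.array(c["R"])@X+c["t"];r=np.hypot(q[0],q[1]);k=f*np.arctan2(r,q[2])/r
    return np.array([c["cx"]+k*q[0],c["cy"]+k*q[1]])
s=least_squares(lambda x:pj([x[0],x[1],.127])-[328,262],[.55,.176]).x
o=env.get_obs();print(s,o["tool_pos"],o["tool_rot"]);print(delta([s[0],s[1],.128],129))
E
```

```text
[0.55059973 0.18041037] [0.54926518 0.17809067 0.20060841] [ 1.79977427e+02 -1.84733212e-02  1.29368975e+02]
[ 0.03  0.08  2.42  0.   -0.    0.06]
```

```bash
python3 -m creep '[60,0,0.08,0.5,0,0,0, 60,0,0.08,1,0,0,0, 60,0,0.08,1.5,0,0,0, 60,0,0.08,2,0,0,0, 60,0,0.08,2.35,0,0,0, 60,0,0.08,2.4,0,0,0, 60,0,0.08,2.4,0,0,0]' 30
python3 -m creep '[40,0,0,0,0,0,0, 30,0,0,0,0,0,0, 20,0,0,0,0,0,0, 20,0,0,0,0,0,0, 20,0,0,0,0,0,0, 20,0,0,0,0,0,0, 20,0,0,0,0,0,0]' 30
python3 - <<'E'
from h import *
c=env.read_camera("wrist");cv2.imwrite("pics/w2.png",cv2.convertScaleAbs(c["color"][...,::-1],alpha=1.8))
E
```

```text
time_s: 2.4
tool_pos: [0.5516, 0.178, 0.1281]
tool_rot: [-180.0, -0.0, 129.2]
force: [-0.7, 0.2, 0.9]
grip_width: 0.06
grasp_force: 0.0
time_s: 3.1
tool_pos: [0.5519, 0.1783, 0.1287]
tool_rot: [180.0, 0.0, 129.2]
force: [-0.1, 0.8, 0.2]
grip_width: 0.0258
grasp_force: 30.0
```

View pics/w2.png

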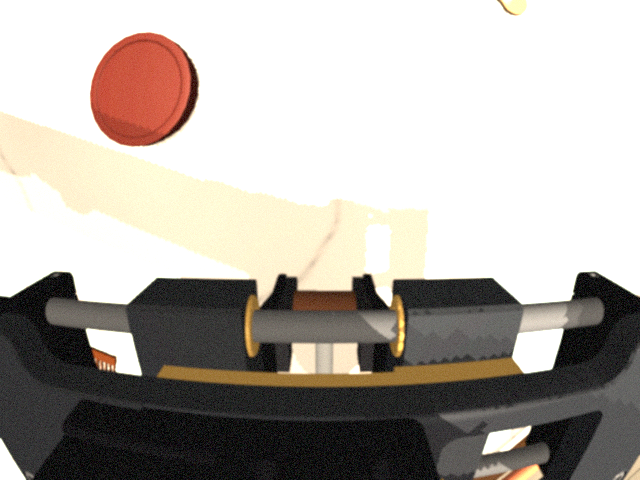

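The barrel is gripped on its ends at 25.8 mm with 30 N. Next I raise the dish along its 135 mm arc.

```bash
python3 -m creep '[20,-0.01,0,-0.31,0,0,0, 20,-0.04,0,-0.63,0,0,0, 20,-0.1,0,-0.94,0,0,0, 20,-0.17,0,-1.24,0,0,0, 20,-0.27,0,-1.54,0,0,0, 20,-0.39,0,-1.83,0,0,0, 20,-0.53,0,-2.11,0,0,0, 20,-0.68,0,-2.38,0,0,0, 20,-0.86,0,-2.65,0,0,0, 20,-1.0,0,-2.83,0,0,0, 20,-1.16,0,-3.01,0,0,0, 20,-1.37,0,-3.24,0,0,0]' 30
python3 -m creep '[20,0,0,0,0,0,0,20,0,0,0,0,0,0,20,0,0,0,0,0,0,20,0,0,0,0,0,0,20,0,0,0,0,0,0,20,0,0,0,0,0,0,20,0,0,0,0,0,0,20,0,0,0,0,0,0,20,0,0,0,0,0,0]'
python3 - <<'E'
from h import *
c=env.read_camera("scene");im=c["color"][130:330,250:450,::-1]
cv2.imwrite("pics/s2.png",cv2.convertScaleAbs(cv2.resize(im,None,fx=3,fy=3),alpha=1.8))
E
```

```text
time_s: 4.35
tool_pos: [0.5774, 0.1466, 0.2258]
tool_rot: [-180.0, -0.1, 129.3]
force: [0.1, 3.3, -4.5]
grip_width: 0.0251
grasp_force: 30.0
time_s: 5.25
tool_pos: [0.5776, 0.1465, 0.2259]
tool_rot: [180.0, -0.0, 129.2]
force: [-2.6, 1.2, 4.8]
grip_width: 0.0258
grasp_force: 30.0
```

View pics/s2.png

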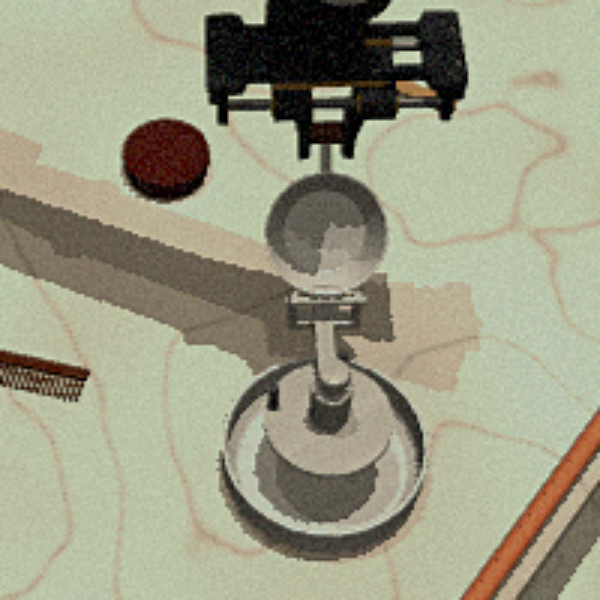

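The dish is tilted up by about 46° with the arm at rest and the handle still between the fingers (325,130 in the crop). Next I lower it along the same arc, pressing slightly at the end.

```bash
python3 -m creep '[20,0.21,0,0.23,0,0,0, 20,0.37,0,0.41,0,0,0, 20,0.51,0,0.59,0,0,0, 20,0.69,0,0.86,0,0,0, 20,0.84,0,1.13,0,0,0, 20,0.98,0,1.41,0,0,0, 20,1.1,0,1.7,0,0,0, 20,1.2,0,2.0,0,0,0, 20,1.27,0,2.3,0,0,0, 20,1.33,0,2.61,0,0,0, 20,1.36,0,2.93,0,0,0, 20,1.37,0,3.24,0,0,0]' 30
python3 -m creep '[20,0,0,0.05,0,0,0, 20,0,0,0.1,0,0,0, 20,0,0,0.1,0,0,0, 20,0,0,0.1,0,0,0, 20,0,0,0.1,0,0,0]'
python3 - <<'E'
from h import *
o=env.get_obs();print(o["tool_pos"],o["force"],o["qpos"])
E
```

```text
time_s: 6.5
tool_pos: [0.5521, 0.1779, 0.1279]
tool_rot: [180.0, 0.0, 129.2]
force: [-1.0, -0.2, 25.4]
grip_width: 0.0255
grasp_force: 30.0
time_s: 7.0
tool_pos: [0.5525, 0.1781, 0.1278]
tool_rot: [179.9, 0.0, 129.2]
force: [-2.3, -2.2, 16.2]
grip_width: 0.0253
grasp_force: 30.0
[0.55246433 0.17814256 0.12782443] [-2.34098736 -2.18907324 16.15509796] [-33.72484114  14.89168836  15.30520947 102.03651624  -4.38959035
  63.53060901  22.230592  ]
```

It's pressed level: 16 N comes back up and z is where it was at the grasp. Next is the first 30° of the swing on the 220 mm arc.

```bash
python3 -m creep '[20,-0.01,-0.32,0,0,0,-0.42, 20,-0.03,-0.64,0,0,0,-0.83, 20,-0.06,-0.96,0,0,0,-1.25, 20,-0.11,-1.27,0,0,0,-1.67, 20,-0.17,-1.59,0,0,0,-2.08, 20,-0.25,-1.9,0,0,0,-2.5, 20,-0.34,-2.2,0,0,0,-2.92, 20,-0.44,-2.51,0,0,0,-3.33, 20,-0.56,-2.81,0,0,0,-3.75, 20,-0.69,-3.1,0,0,0,-4.17, 20,-0.83,-3.39,0,0,0,-4.58, 20,-0.98,-3.67,0,0,0,-5]' 40
python3 - <<'E'
from h import *
o=env.get_obs();p=o["tool_pos"];print(p,o["force"],o["qpos"],np.hypot(p[0]-.688,p[1]-.006),np.degrees(np.arctan2(p[1]-.006,p[0]-.688)))
E
```

```text
time_s: 8.2
tool_pos: [0.4862, 0.0882, 0.1279]
tool_rot: [179.7, 0.1, 159.3]
force: [-1.0, 3.4, 14.6]
grip_width: 0.0253
grasp_force: 40.2
[0.4861668  0.0882376  0.12790205] [-0.99002947  3.39945933 14.64800245] [-27.86300792   4.49683071  15.30955719 113.7455358   -1.61323279
  61.67182217  57.49530217] 0.21794417906808342 157.83139921179932
```

```bash
python3 -m creep '[20,-0.01,-0.32,-0.03,0,0,-0.42, 20,-0.03,-0.64,-0.03,0,0,-0.83, 20,-0.06,-0.96,-0.03,0,0,-1.25, 20,-0.11,-1.27,-0.03,0,0,-1.67, 20,-0.17,-1.59,-0.03,0,0,-2.08, 20,-0.25,-1.9,-0.03,0,0,-2.5, 20,-0.34,-2.2,-0.03,0,0,-2.92, 20,-0.44,-2.51,-0.03,0,0,-3.33, 20,-0.56,-2.81,-0.03,0,0,-3.75, 20,-0.69,-3.1,-0.03,0,0,-4.17, 20,-0.83,-3.39,-0.03,0,0,-4.58, 20,-0.98,-3.67,-0.03,0,0,-5]' 40
python3 -m creep '[20,0,0,0,0,0,0, 20,0,0,0,0,0,0,20,0,0,0,0,0,0]'
python3 - <<'E'
from h import *
o=env.get_obs();p=o["tool_pos"];R=Ro.from_euler("xyz",o["tool_rot"],degrees=True);print("tool force",R.inv().apply(o["force"]),o["qpos"],np.hypot(p[0]-.688,p[1]-.006),np.degrees(np.arctan2(p[1]-.006,p[0]-.688)))
E
```

```text
time_s: 9.4
tool_pos: [0.4733, -0.0249, 0.1279]
tool_rot: [179.7, 0.0, -170.6]
force: [-4.7, 5.7, 16.1]
grip_width: 0.0256
grasp_force: 40.1
time_s: 9.7
tool_pos: [0.4732, -0.0247, 0.1278]
tool_rot: [179.7, 0.0, -170.7]
force: [-5.1, 6.2, 17.3]
grip_width: 0.0257
grasp_force: 40.1
tool force [  4.00154371   6.97457326 -17.30487639] [-20.17814907   2.10548789  20.63854443 116.24859582  -1.15189443
  61.83254977 100.25650396] 0.2169527622818077 -171.8702237753199
```

The tangential force of 7 N is about the spring alone. I'll keep pushing until it jumps at the stop.

```bash
for i in 1; do python3 -m creep '[20,0,-0.07,0,0,0,-0.09, 20,0,-0.07,0,0,0,-0.09, 20,0,-0.07,0,0,0,-0.09]' 40; python3 -m creep '[20,0,-0.07,0,0,0,-0.09, 20,0,-0.07,0,0,0,-0.09, 20,0,-0.07,0,0,0,-0.09]' 40; done
python3 - <<'E'
from h import *
o=env.get_obs();p=o["tool_pos"];R=Ro.from_euler("xyz",o["tool_rot"],degrees=True);print("tool force",R.inv().apply(o["force"]),np.degrees(np.arctan2(p[1]-.006,p[0]-.688)))
E
```

```text
time_s: 10.0
tool_pos: [0.4735, -0.0267, 0.1279]
tool_rot: [179.7, 0.0, -170.2]
force: [-4.5, 6.0, 15.9]
grip_width: 0.0258
grasp_force: 40.1
time_s: 10.3
tool_pos: [0.4736, -0.0272, 0.1278]
tool_rot: [179.6, -0.0, -169.6]
force: [-5.4, 8.5, 17.7]
grip_width: 0.0256
grasp_force: 40.3
tool force [  3.74574966   9.4564417  -17.61375706] -171.20769229123817
```

```bash
python3 -m creep '[20,0,-0.07,0,0,0,0, 20,0,-0.14,0,0,0,0, 20,0,-0.14,0,0,0,0, 20,0,-0.14,0,0,0,0, 20,0,-0.14,0,0,0,0]' 40
python3 - <<'E'
from h import *
o=env.get_obs();R=Ro.from_euler("xyz",o["tool_rot"],degrees=True);print("tool force",R.inv().apply(o["force"]))
c=env.read_camera("top");cv2.imwrite("pics/t3.png",cv2.convertScaleAbs(cv2.resize(c["color"][150:310,220:400,::-1],None,fx=3.5,fy=3.5),alpha=1.8))
E
```

```text
time_s: 10.8
tool_pos: [0.4738, -0.0279, 0.1277]
tool_rot: [179.3, -0.1, -169.5]
force: [-6.8, 16.5, 19.0]
grip_width: 0.025
grasp_force: 40.3
tool force [  3.74976233  17.64862288 -18.78380485]
```

View pics/t3.png

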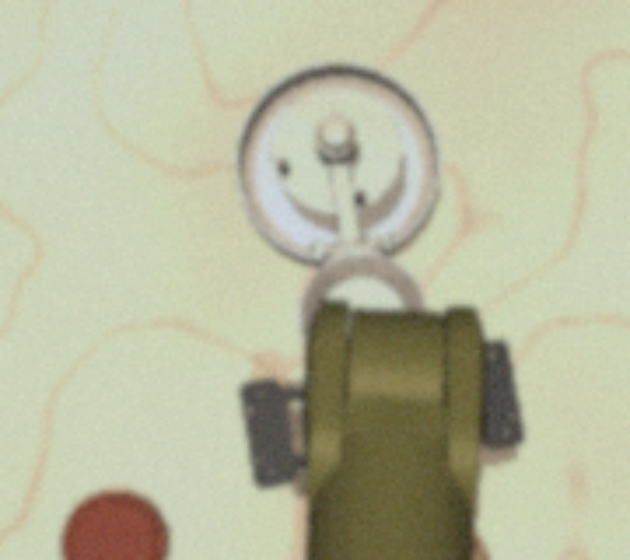

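The arm (350,215 in the crop) lies against the stop pin at (362,198). The 4 mm push raised the force to 17.6 N with under 1 mm of motion. The dish is pressed level and the grip is 40 N, so I'm handing in.

```bash
python3 -c "
from cell import env
print(env.sign_off())"
```

```text
the job is handed in; nothing more can be done
None
```

I raised the dish to about 46°, held it there for about a second, lowered it back to level, and swung the arm counterclockwise to its stop. I handed the job in at about 11 s with the handle still gripped at 40 N and no contact seen with the tin, comb or shoehorns; the sign-off returned no verdict.

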